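Snap the lid of a screw tub shut all round

ROBOT

A 6-joint arm with a two-finger parallel gripper is mounted at the origin on a cart in front of the work surface, level with it; the furniture and walls round the work are solid. World frame = base frame: x ahead of the robot, y to its left, z up, the work surface at z = 0. Lengths are in mm, angles in rad, forces in N, time in s.
With the tool pointing down it reaches from about 275 to 1000 mm from the base axis. Payload 8.4 kg.
Tool frame: the origin (TCP) lies between the finger pads; the fingertips stand 22 mm ahead of it and the grasp point (between the pads) lies 3 mm ahead of it; z points along the fingers, y is the line along which they close (so a half turn about z gives the same grasp; the last joint's range is limited). The gripper opens to 85 mm and grips with 20 to 120 N. Pads are 22 mm wide; open, the fingers measure 114 mm over their backs; the gripper's body (76 mm by 85 mm) begins 54 mm behind the grasp point. The pads swing forward as they close: fully open they stand 13 mm farther back than shut.
Start: joints at [1.187, 0.353, 1.633, -0, 1.155, -0.002], TCP at [232.868, 580, 218.681] pointing down, gripper open.
Joint ranges: [-2.63, 2.63], [-0.92, 2.1], [0.06, 2.66], [-1.3, 4.44], [0, 2.69], [-3.02, 3.02]. Speed limits (rad/s): [2.22, 2.22, 2.79, 3.14, 3.14, 3.14].

INTERFACE

Orientations are given as [roll, pitch, yaw] about the fixed x, y, z axes, in that order (R = Rz(yaw) Ry(pitch) Rx(roll)).
In Python, from rig import r, grab_frame gives the robot as it stands.
- The arm moves only by the shell command python3 -m inch 'ROWS' [FORCE]. ROWS is JSON, a list of rows, each a list of 7 numbers: the turn, a rotation vector about the tool's x, y, z as a fraction of full scale, then the shift along the tool's x, y, z as a fraction of full scale, then the closure, from 0 (fully open) to 1 (shut). In form: [[rx, ry, rz, dx, dy, dz, fingers], ...]. A call has 1 to 8 rows; each row shifts and turns the commanded pose from where the row before left it, along the tool's axes as they then stand; what a row does not reach is not made up. Full scale, the value 1, is 2.5 cm for a shift and pi rad for a turn. A row lasts 1/12 s, in which the tool goes at most 41.7 mm and 7.16 degrees, less where a joint would pass 70% of its speed; a pose out of reach is approached as far as the arm can. A call with a number of a shift or a turn outside -1 to 1 is refused whole. A call with a gripper value outside its range is refused whole. The fingers move at their own pace and stop on an object; FORCE is the grip in N (left out, the last holds). Time passes only in rows, so rows that do not move let the fingers close. It gives the time, the measured TCP pose, the force, the opening and the grip force at its end, in the units of the state.
- r.sense(): the state, without advancing time (a new reading comes with each control period).
- grab_frame(name): name is "scene" or "top" or "wrist"; returns a dict with "pixels" (400x640x3 uint8, red, green, blue), "z_map" (400x640 float32, mm along the optical axis (not along the pixel's ray), 0 where there is no reading), "vertical_fov" (degrees; the focal length in pixels is half the picture's height over the tangent of half this angle, whatever the lens; pixels are square), "cx", "cy" (the principal point, pixels), "dist" ([k1, k2, p1, p2, k3] as OpenCV has them; the pictures are not rectified), "cam_to_world" (4x4, takes a point from camera to world coordinates). Camera axes: x right, y down, z forward; pixel columns grow to the right and rows downward; lengths in mm; the calibration is good to about 2 mm. A picture is of the moment at which its call begins.
- r.sign_off(): hands the job in; it is judged then, once.
The state is a dict: "clock": time; "qpos": joint angles; "qvel": joint speeds; "joint_efforts": joint torques, N m; "eef_pos": TCP position; "tcp_rot": TCP orientation; "contact_force": force on the tool from outside, world axes, zero at the start; "wrist_torque": the same for the moment, N m; "opening": opening from 0.0 (shut) to 1.0 (fully open); "grasp_force": force on a finger pad.
Only numpy, scipy, OpenCV 4.12 (cv2) and the standard library are available. Lean on these libraries where they do the work, as an engineer would, in place of code of your own. Each camera call takes 0.05 s, during which the arm holds its last target. There are 200 camera calls.

TASK

The lid is on the screw tub, but the four sides of its rim still stand up. Go round with the fingertips and press each side down until it clicks shut and lies flush, so that the lid is snapped on all round. Leave the tub standing where it is: do not pick it up, tip it or shove it about, and do not disturb the tape measure, the wood off-cut and the pencil beside it.

Things in the scene. Friction and masses are not known exactly. Their poses are not given: they have to be found in the camera images.
- screw_tub: loose 2.2 kg tub of screws: white tub, grey snap lid, 162 mm (x) by 212 mm (y), 91 mm high. Origin: centre of underside, z up; its -x long side is the front, facing the robot within 35 degrees. Fixed on the lid: sunk middle panel, 101 x 151 mm, top 83.5 mm above the bench (paper label and sample screw on it, to 89 mm), in a fixed upstand 91 mm high; four fixed corners 91 mm high
- front (a joint): fold angle of the lid's front (-x) rim section: 0 fully up, 0.40 rad shut and flush, on a firm stop; left alone it stands up at about 0.05 to 0.1, clipped it reads above 0.38. A stiff strip between the corners, 156 mm long, 3 mm thick, hinged along its inner edge (fold) 55.5 mm from the tub's centre, reaching 26 mm out from the fold, with a 15 mm skirt on its outer edge
- back (a joint): the same for the back (+x) rim section; its fold is 55.5 mm from the tub's centre. Each section is springy until it snaps: pressed near its outer edge it resists with up to about 7 N (more nearer the fold); about three quarters of the way down the skirt's nose passes the catch bead on the tub and the section pulls itself shut and stays; let go before that, it springs up again
- left (a joint): the same for the left (+y) section, 106 mm long, its fold 80.5 mm from the tub's centre; same spring and snap
- right (a joint): the same for the right (-y) section, 106 mm long, its fold 80.5 mm from the tub's centre; same spring and snap
- front_pad (a point): middle of the three thumb ridges on top of the front section, 16.5 mm out from its fold: 91 mm above the bench when shut (level with the fixed corners), 96 to 97 mm when up (the outer edge then stands about 8 to 10 mm above the corners). Use its position; its axes turn with the section
- back_pad (a point): the same point on the back section
- left_pad (a point): the same point on the left section
- right_pad (a point): the same point on the right section
- tape_measure: yellow tape measure, 76 x 94 x 34 mm, lying loose left of the tub; origin: centre of its underside
- offcut: square wood off-cut, 45 x 140 x 45 mm, lying loose right of the tub; origin: centre of its underside
- pencil: flat red carpenter's pencil, 190 x 14 x 8 mm, lying loose in front of the tub; origin: centre of its underside

How it is judged:
By the outcome, as a careful person would: the job done as asked, in the order asked, and still so for the second after the job is handed in, with the robot touching nothing.
It also fails if it takes over 51 s, if anything falls off the work surface, if the arm or the gripper's body presses on something with over 40 N, if the wrist force passes 120 N, or if a joint passes its speed limit or range.

## Working session

There is one attempt and no reset: what is moved stays moved. The work goes in short steps, Python scripts to look and compute and a shell command to move; the robot and the scene stay as the last step left them, time stands still between calls to the robot, and variables do not carry over. Pictures are saved under pics/ and viewed, at most 10 in all, crops included, and the job is handed in when it is done.

```bash
ls; mkdir -p pics; cat > h.py <<'E'
import numpy as np, cv2
from rig import r, grab_frame
def grab(n):
    f=grab_frame(n); np.save('/tmp/%s.npy'%n,f,allow_pickle=True); return f
def load(n): return np.load('/tmp/%s.npy'%n,allow_pickle=True).item()
def K(f):
    F=f['pixels'].shape[0]/2/np.tan(np.radians(f['vertical_fov'])/2)
    return np.array([[F,0,f['cx']],[0,F,f['cy']],[0,0,1]])
def p2w(f,uv,depth=None,z=None):
    uv=np.array(uv,float).reshape(-1,1,2)
    n=cv2.undistortPoints(uv,K(f),np.array(f['dist'],float))[:,0]
    d=np.c_[n,np.ones(len(n))]; T=np.array(f['cam_to_world'])
    if z is None:
        zz=np.array([f['z_map'][int(round(v)),int(round(u))] for u,v in uv[:,0]]); P=d*zz[:,None]
        return P@T[:3,:3].T+T[:3,3]
    D=d@T[:3,:3].T; return T[:3,3]+D*((z-T[2,3])/D[:,2])[:,None]
E
python3 - <<'E'
from h import *
for n in ['top','scene']:
    f=grab(n); cv2.imwrite(f'pics/{n}0.png',f['pixels'][:,:,::-1]); print(n,np.round(f['cam_to_world'],2).tolist(),f['dist'])
s=r.sense(); print(s)
E
```

```text
pics
top [[0.01, -0.98, 0.18, 332.79], [-1.0, -0.01, 0.01, 27.84], [-0.01, -0.18, -0.98, 1396.36], [0.0, 0.0, 0.0, 1.0]] [-0.14039466  0.          0.          0.          0.        ]
scene [[0.66, -0.5, 0.57, -30.42], [-0.75, -0.42, 0.5, -478.47], [-0.01, -0.76, -0.65, 768.81], [0.0, 0.0, 0.0, 1.0]] [-0.026873  0.        0.        0.        0.      ]
{'clock': 0.1, 'qpos': array([ 1.18663330e+00,  3.53623224e-01,  1.63409549e+00, -3.82325674e-05,
        1.15517792e+00, -2.36506879e-03]), 'qvel': array([ 0.0010916 , -0.001211  , -0.00259164, -0.00060048,  0.00154387,
       -0.00096855]), 'joint_efforts': array([ 2.85950427e-04, -6.06350756e+01, -3.42821431e+01, -1.35329510e-04,
        3.91382622e-03,  3.83316956e-05]), 'eef_pos': array([232.68718344, 579.57426018, 217.99378212]), 'tcp_rot': array([-3.14028860e+00,  3.18734676e-05,  2.75981017e+00]), 'contact_force': array([-1.06435101,  0.20329925, -0.73676945]), 'wrist_torque': array([ 0.01418191,  0.00021456, -0.004958  ]), 'grasp_force': 0.0, 'opening': 0.9970045600878322}
```

View pics/top0.png

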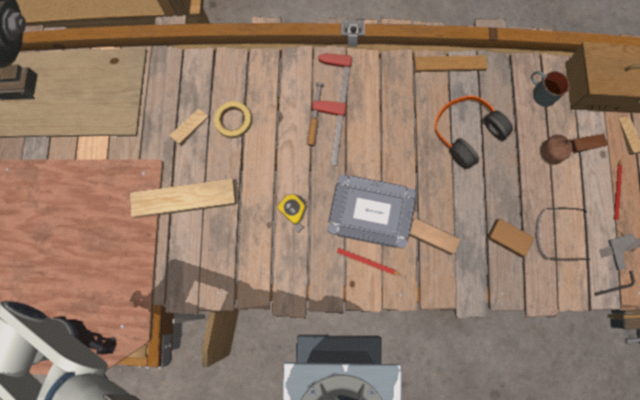

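View pics/scene0.png

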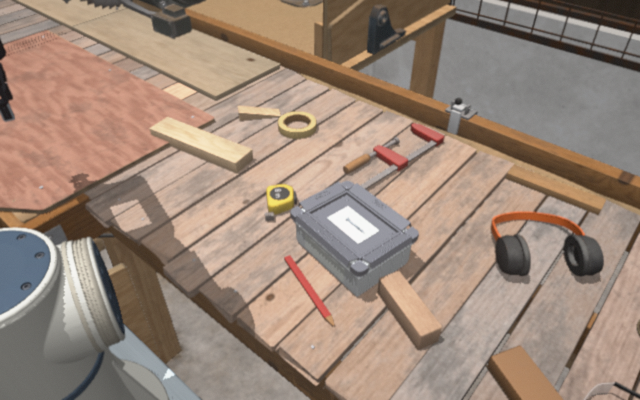

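Top view: tub centred near (372,211) px, long axis turned slightly; tape at (292,208), off-cut at (435,235) close to the right side, pencil at (368,261). The scene view agrees. I'll enlarge both.

```bash
python3 - <<'E'
from h import *
f=load('top'); c=f['pixels'][165:275,270:470,::-1]
a=cv2.resize(c,None,fx=4,fy=4,interpolation=cv2.INTER_CUBIC); cv2.imwrite('pics/topc.png',a)
# depth fit: all points with z between 78 and 110 near the tub
for n in ['top','scene']:
    f=load(n); v,u=np.mgrid[0:400,0:640]; P=p2w(f,np.c_[u.ravel(),v.ravel()])
    m=(P[:,2]>76)&(P[:,2]<115)&(f['z_map'].ravel()>0)&(abs(P[:,0]-550)<170)&(abs(P[:,1]+50)<170)
    q=P[m]; (c,s,an)=cv2.minAreaRect(q[:,:2].astype(np.float32)); print(n,m.sum(),c,s,an,q[:,2].min(),np.median(q[:,2]),q[:,2].max())
    m=(P[:,2]>20)&(P[:,2]<60)&(abs(P[:,0]-530)<200)&(abs(P[:,1]+50)<250)
    print(np.percentile(P[m],[0,50,100],axis=0).round())
E
```

```text
top 4932 (558.4140014648438, -73.04644775390625) (217.31971740722656, 170.12353515625) 79.10470581054688 76.01323607531776 89.23041076326047 106.44866074505762
[[ 452. -300.   20.]
 [ 522. -202.   41.]
 [ 727.  184.   53.]]
scene 6915 (557.3597412109375, -73.23660278320312) (219.9354705810547, 170.68699645996094) 79.0299072265625 76.06431496330254 89.41603535523984 101.78802942229322
[[ 450. -300.   20.]
 [ 499. -175.   43.]
 [ 611.  185.   60.]]
```

View pics/topc.png

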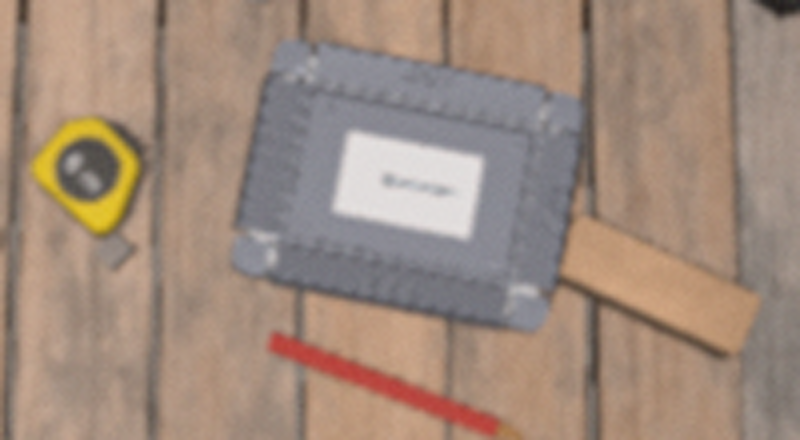

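Crop (4x, origin (270,165)): lid corners near (290,50), (565,110), (530,315) and (255,255). All four sides look up. The depth fit gives the tub centre at (558,-73) and yaw about -0.19. I'll shut the fingers, align the tool and head for the left side.

```bash
python3 -m inch '[[0,0,-0.0305,0,0,0,1],[0,0,-0.0305,0,0,0,1],[0,0,0,-0.74,-0.8,0,1],[0,0,0,-0.74,-0.8,0,1],[0,0,0,-0.74,-0.8,0,1],[0,0,0,-0.74,-0.8,0,1],[0,0,0,-0.74,-0.8,0,1],[0,0,0,-0.74,-0.8,0,1]]'
python3 -m inch '[[0,0,0,-0.74,-0.8,0,1],[0,0,0,-0.74,-0.8,0,1],[0,0,0,-0.74,-0.8,0,1],[0,0,0,-0.74,-0.8,0,1],[0,0,0,-0.74,-0.8,0,1],[0,0,0,-0.74,-0.8,0,1],[0,0,0,-0.74,-0.8,0,1],[0,0,0,-0.74,-0.8,0,1]]'
python3 -m inch '[[0,0,0,-0.74,-0.8,0,1],[0,0,0,-0.74,-0.8,0,1],[0,0,0,-0.74,-0.8,0,1],[0,0,0,-0.74,-0.8,0,1],[0,0,0,-0.74,-0.8,0,1],[0,0,0,-0.74,-0.8,0,1],[0,0,0,-0.74,-0.8,0,1],[0,0,0,0,0,0,1]]'
python3 - <<'E'
from h import *
f=grab('wrist'); cv2.imwrite('pics/w1.png',f['pixels'][:,:,::-1]); print(r.sense())
v,u=np.mgrid[0:400,0:640]; P=p2w(f,np.c_[u.ravel(),v.ravel()])
m=(P[:,2]>76)&(P[:,2]<115)&(f['z_map'].ravel()>0)&(abs(P[:,0]-560)<130)&(abs(P[:,1]+73)<130)
q=P[m]; print(m.sum(),cv2.minAreaRect(q[:,:2].astype(np.float32)),np.median(q[:,2]))
E
```

```text
clock: 0.77
eef_pos: [319.5, 439.8, 218.4]
tcp_rot: [-3.141, -0.0, 2.952]
contact_force: [-0.2, -0.2, -1.0]
opening: -0.002
grasp_force: 0.0
clock: 1.43
eef_pos: [434.6, 254.8, 218.5]
tcp_rot: [-3.141, -0.0, 2.951]
contact_force: [0.7, 0.8, -0.4]
opening: 0.0
grasp_force: 0.0
clock: 2.1
eef_pos: [536.9, 90.8, 218.5]
tcp_rot: [-3.14, 0.001, 2.949]
contact_force: [-0.0, 0.2, 0.7]
opening: 0.007
grasp_force: 0.0
{'clock': 2.15, 'qpos': array([ 1.68143530e-01,  2.27465614e-01,  1.80807199e+00, -3.40660497e-04,
        1.10637588e+00, -1.20951470e+00]), 'qvel': array([ 0.04322389, -0.01440006,  0.02343796,  0.01733574,  0.00598704,
        0.03049048]), 'joint_efforts': array([ -1.73480049, -50.02411723, -33.97493005,  -0.30380971,
        -0.12134267,  -0.42431633]), 'eef_pos': array([535.75193385,  92.35357717, 218.32995528]), 'tcp_rot': array([-3.14119437e+00, -1.92497557e-04,  2.94860715e+00]), 'contact_force': array([-0.53434718,  0.9578841 ,  0.1665167 ]), 'wrist_torque': array([-0.00932774,  0.09015292, -0.02038299]), 'grasp_force': 0.0, 'opening': -0.004112672802321967}
34742 ((557.86865234375, -71.38703918457031), (218.8333740234375, 165.027587890625), 79.94656372070312) 89.47311892957129
```

View pics/w1.png

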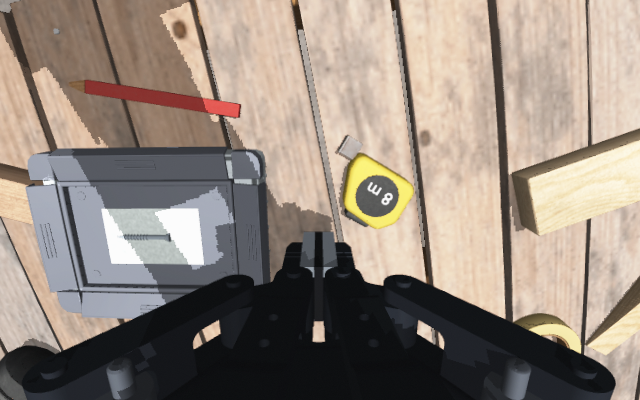

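Wrist view: the tub is on the left with its left rim around x=250 px, and the tape at (378,190). The fingers are shut, and the left pad is down-left of the tips. The centre fit is consistent.

```bash
python3 -m inch '[[0,0,0,-0.42,-0.47,0.7,1],[0,0,0,-0.42,-0.47,0.7,1],[0,0,0,-0.42,-0.47,0.7,1],[0,0,0,-0.42,-0.47,0.7,1],[0,0,0,-0.42,-0.47,0.7,1],[0,0,0,0,0,0,1],[0,0,0,0,0,0,1]]'
python3 - <<'E'
from h import *
f=grab('wrist'); cv2.imwrite('pics/w2.png',f['pixels'][:,:,::-1]); print(r.sense()['eef_pos'])
E
```

```text
clock: 2.73
eef_pos: [574.3, 26.9, 130.2]
tcp_rot: [-3.141, -0.003, 2.951]
contact_force: [-0.2, 0.4, 0.6]
opening: 0.001
grasp_force: 0.0
[574.83826354  27.29355905 131.1857492 ]
```

View pics/w2.png

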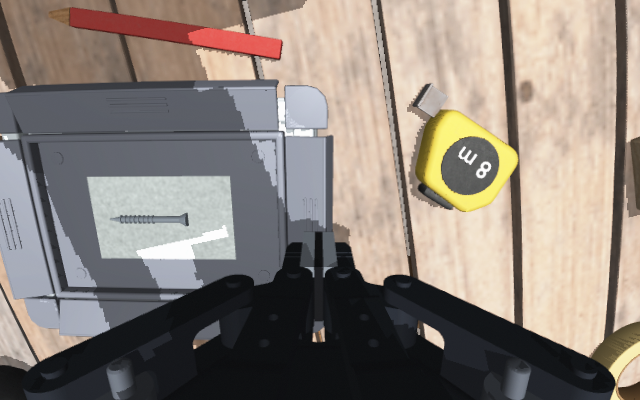

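```bash
python3 - <<'E'
from h import *
f=grab('wrist')
print(p2w(f,[(310,208),(138,105),(12,225),(323,150),(335,150),(290,150)]).round(1), r.sense()['eef_pos'])
print(p2w(f,[(310,208),(138,105),(12,225)],z=96.5).round(1))
E
```

```text
[[ 5.683e+02  2.370e+01  9.760e+01]
 [ 4.916e+02 -5.890e+01  9.690e+01]
 [ 5.444e+02 -1.661e+02  9.570e+01]
 [ 5.360e+02  3.760e+01  9.860e+01]
 [ 5.507e+02  4.660e+01  1.000e-01]
 [ 5.332e+02  1.870e+01  9.190e+01]] [575.23021782  27.47003382 131.82275854]
[[ 568.6   23.7   96.5]
 [ 491.5  -59.1   96.5]
 [ 544.3 -165.2   96.5]]
```

```bash
python3 -m inch '[[0,0,0,-0.09,-0.1,0.2,1],[0,0,0,0,0,0.15,1],[0,0,0,0,0,0.1,1],[0,0,0,0,0,0.1,1],[0,0,0,0,0,0.1,1],[0,0,0,0,0,0,1]]'
python3 -m inch '[[0,0,0,0,0,0.05,1],[0,0,0,0,0,0,1]]'
```

```text
clock: 3.33
eef_pos: [576.8, 23.7, 114.4]
tcp_rot: [-3.141, -0.001, 2.952]
contact_force: [-1.0, -0.1, 0.5]
opening: -0.003
grasp_force: 0.0
clock: 3.5
eef_pos: [577.1, 23.7, 113.5]
tcp_rot: [-3.142, -0.0, 2.951]
contact_force: [-0.2, -0.7, 0.5]
opening: -0.002
grasp_force: 0.0
```

```bash
python3 -m inch '[[0,0,0,0,0,0.06,1],[0,0,0,0,0,0,1]]'
python3 -m inch '[[0,0,0,0,0,0.06,1],[0,0,0,0,0,0,1]]'
```

```text
clock: 3.67
eef_pos: [577.1, 23.6, 112.0]
tcp_rot: [3.142, -0.0, 2.951]
contact_force: [0.1, 0.2, -0.5]
opening: -0.003
grasp_force: 0.0
clock: 3.83
eef_pos: [577.1, 23.6, 110.5]
tcp_rot: [-3.142, -0.0, 2.951]
contact_force: [0.2, -0.7, -1.0]
opening: -0.003
grasp_force: 0.0
```

```bash
python3 - <<'E'
from h import *
f=grab('wrist'); a=f['pixels'][:,:,::-1]
g=grab('scene'); b=cv2.resize(g['pixels'][150:300,240:460,::-1],(640,436),interpolation=cv2.INTER_CUBIC)
cv2.imwrite('pics/w3.png',cv2.resize(np.vstack([a[60:340],b]),(530,593)))
E
```

```text
(no output)
```

View pics/w3.png

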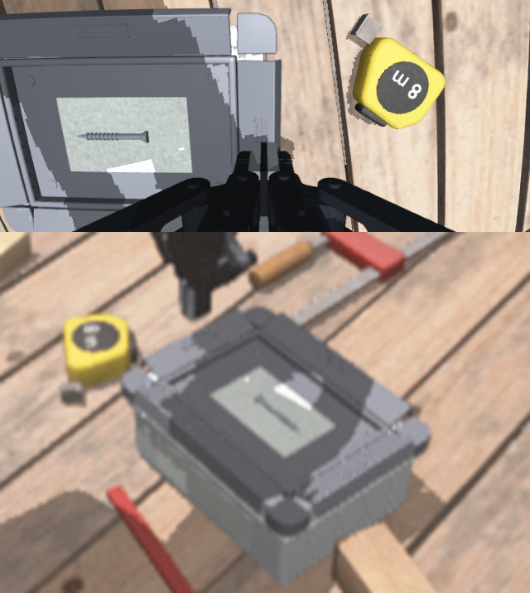

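```bash
python3 - <<'E'
from h import *
g=load('scene')
print(p2w(g,[(320,v) for v in range(172,196,2)]).round(1))
f=load('wrist')
print(p2w(f,[(318,v) for v in range(220,270,6)]).round(1))
E
```

```text
[[ 5.619e+02  1.510e+01  1.675e+02]
 [ 5.665e+02  1.900e+01  1.578e+02]
 [ 5.668e+02  1.910e+01  1.525e+02]
 [ 5.705e+02  2.220e+01  1.435e+02]
 [ 5.677e+02  1.990e+01  1.413e+02]
 [ 5.659e+02  1.830e+01  1.381e+02]
 [ 5.673e+02  1.950e+01  1.314e+02]
 [ 5.678e+02  1.980e+01  1.257e+02]
 [ 6.799e+02  1.132e+02 -1.100e+00]
 [ 6.736e+02  1.078e+02 -4.000e-01]
 [ 5.779e+02  2.810e+01  9.870e+01]
 [ 5.738e+02  2.470e+01  9.780e+01]]
[[571.8  24.6  97.1]
 [574.9  24.   97.6]
 [566.6  25.7 127.8]
 [566.6  25.7 134.8]
 [566.5  25.7 141.2]
 [566.4  25.7 147.2]
 [566.5  25.7 152.2]
 [566.8  25.7 156.6]
 [566.6  25.7 161.4]]
```

```bash
python3 - <<'E'
from h import *
print(r.sense()['eef_pos'],r.sense()['qpos'],r.sense()['contact_force'])
for n in ['scene','wrist']:
    g=grab(n); v,u=np.mgrid[0:400,0:640]; uv=np.c_[u.ravel(),v.ravel()]; P=p2w(g,uv)
    m=(abs(P[:,0]-577)<22)&(abs(P[:,1]-24)<22)&(P[:,2]>80)
    print(n,np.histogram(P[m][:,2],bins=np.arange(84,170,3)))
    k=m&(P[:,2]>103); i=np.argsort(P[:,2]+1e6*~k)[:8]; print(np.c_[uv[i],P[i].round(1)])
cv2.imwrite('pics/s4.png',cv2.resize(load('scene')['pixels'][140:240,260:400,::-1],None,fx=5,fy=5))
E
```

```text
[577.10899655  23.63054542 110.64391117] [ 3.83345876e-02  4.05105710e-01  1.82822121e+00 -1.65361293e-05
  9.08399177e-01 -1.34229171e+00] [-0.27453078 -0.04610016  0.17466546]
scene (array([ 9, 26, 69, 76, 64,  9,  0,  0,  0,  0,  0,  0,  1,  3,  8,  8, 17,
       19, 15, 14, 15, 18, 18, 13,  9,  7, 11, 10]), array([ 84,  87,  90,  93,  96,  99, 102, 105, 108, 111, 114, 117, 120,
       123, 126, 129, 132, 135, 138, 141, 144, 147, 150, 153, 156, 159,
       162, 165, 168]))
[[320.  187.  568.1  20.1 122.7]
 [322.  186.  572.1  18.1 123.9]
 [321.  186.  570.3  19.3 124.4]
 [319.  187.  565.1  20.2 124.5]
 [324.  185.  575.2  15.4 126.1]
 [320.  186.  567.4  19.5 126.2]
 [319.  186.  565.7  20.7 126.5]
 [318.  186.  564.1  22.  126.9]]
wrist (array([ 88, 227, 970, 747, 759,  46,   0,   0,   0,   0,   0,   0,   0,
         6,  59, 147, 163, 181, 192, 226, 201, 244, 226, 130, 153, 679,
       161, 437]), array([ 84,  87,  90,  93,  96,  99, 102, 105, 108, 111, 114, 117, 120,
       123, 126, 129, 132, 135, 138, 141, 144, 147, 150, 153, 156, 159,
       162, 165, 168]))
[[331.  231.  568.3  31.3 125.6]
 [325.  231.  567.8  28.7 125.6]
 [321.  231.  567.4  26.9 125.8]
 [319.  231.  567.2  26.  125.8]
 [322.  231.  567.4  27.4 125.8]
 [311.  231.  566.5  22.6 125.9]
 [333.  231.  568.3  32.2 126. ]
 [329.  231.  567.9  30.4 126.1]]
```

View pics/s4.png

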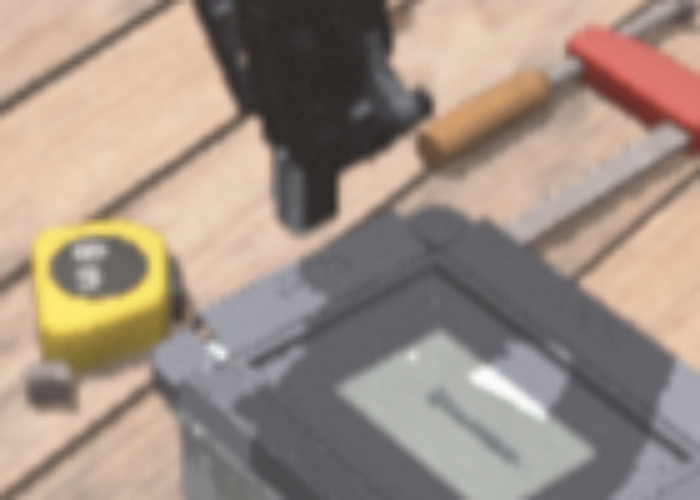

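The close-up shows the fingertips at about (305,225) px hovering clear above the left section. Both cameras put the tips near z=124, so they stand about 13 mm behind the reported TCP, not 22 mm ahead. I'll trust the cameras and the force reading and descend gently.

```bash
python3 -m inch '[[0,0,0,0,0,0.25,1],[0,0,0,0,0,0.25,1],[0,0,0,0,0,0.2,1],[0,0,0,0,0,0.1,1],[0,0,0,0,0,0,1]]'
python3 -m inch '[[0,0,0,0,0,0.1,1],[0,0,0,0,0,0.1,1],[0,0,0,0,0,0,1]]'
```

```text
clock: 4.45
eef_pos: [576.5, 23.6, 89.6]
tcp_rot: [-3.141, -0.002, 2.951]
contact_force: [-0.4, -0.0, 0.3]
opening: 0.001
grasp_force: 0.0
clock: 4.7
eef_pos: [577.5, 23.7, 85.7]
tcp_rot: [3.141, 0.001, 2.951]
contact_force: [-0.2, 0.2, 3.3]
opening: 0.005
grasp_force: 1.4
```

```bash
python3 -m inch '[[0,0,0,0,0,0.1,1],[0,0,0,0,0,0,1]]'
python3 -m inch '[[0,0,0,0,0,0.1,1],[0,0,0,0,0,0,1]]'
python3 -m inch '[[0,0,0,0,0,0.1,1],[0,0,0,0,0,0,1]]'
```

```text
clock: 4.87
eef_pos: [577.6, 23.8, 83.5]
tcp_rot: [3.141, 0.001, 2.951]
contact_force: [-0.1, 1.2, 3.5]
opening: 0.001
grasp_force: 1.5
clock: 5.03
eef_pos: [577.0, 23.7, 80.5]
tcp_rot: [-3.141, -0.0, 2.952]
contact_force: [0.3, -0.5, -0.1]
opening: -0.001
grasp_force: 0.0
clock: 5.2
eef_pos: [577.3, 23.6, 78.4]
tcp_rot: [-3.141, 0.0, 2.952]
contact_force: [-2.0, 0.3, 4.3]
opening: -0.001
grasp_force: 1.6
```

Force rose, then dropped to zero (the snap), then rose again on the stop. One small firming push, then lift and look.

```bash
python3 -m inch '[[0,0,0,0,0,0.06,1],[0,0,0,0,0,0,1]]'
python3 -m inch '[[0,0,0,0,0,-0.5,1],[0,0,0,0,0,-0.8,1],[0,0,0,0,0,0,1]]'
python3 - <<'E'
from h import *
f=grab('wrist'); print(r.sense()['eef_pos'])
P=p2w(f,[(u,v) for v in (150,170,190,210,) for u in (296,306,316)]); print(P.round(1))
g=grab('scene'); v,u=np.mgrid[0:400,0:640]; P=p2w(g,np.c_[u.ravel(),v.ravel()])
q=P-[560,-72,0]; t=np.radians(-10.5); X=q[:,0]*np.cos(t)+q[:,1]*np.sin(t); Y=-q[:,0]*np.sin(t)+q[:,1]*np.cos(t)
z=P[:,2]
for n,m in dict(front=(X>-82)&(X<-74)&(abs(Y)<45),back=(X<82)&(X>74)&(abs(Y)<45),left=(Y>98)&(Y<106)&(abs(X)<40),right=(Y<-98)&(Y>-106)&(abs(X)<40)).items():
    w=z[m&(z>84)&(z<110)]; print(n,len(w),np.percentile(w,[20,50,80,95]).round(1))
E
```

```text
clock: 5.37
eef_pos: [577.3, 23.6, 78.2]
tcp_rot: [-3.142, 0.0, 2.951]
contact_force: [-5.5, 0.5, 18.9]
opening: 0.001
grasp_force: 9.3
clock: 5.62
eef_pos: [579.0, 23.6, 112.2]
tcp_rot: [3.141, 0.004, 2.951]
contact_force: [1.0, 0.4, 0.5]
opening: -0.002
grasp_force: 0.0
[578.53843977  23.60422495 110.92115317]
[[536.1  20.1  91.2]
 [537.3  25.2  89.6]
 [538.1  30.4  90.5]
 [546.9  17.7  89.2]
 [547.7  23.1  90.2]
 [548.5  28.4  91.5]
 [557.4  15.6  90.8]
 [558.6  20.9  90.1]
 [559.4  26.3  91.1]
 [568.9  13.1  89.7]
 [569.9  18.6  89.8]
 [570.7  24.1  90.7]]
front 131 [96.4 97.4 98.4 99.4]
back 78 [ 96.4  97.8  99.  100. ]
left 82 [89.3 90.5 91.5 92.2]
right 138 [96.1 97.4 98.4 99.7]
```

Left is shut (about 90.5 mm against about 97.5 mm for the others). Now the back section.

```bash
python3 -m inch '[[0,0,0,-0.49,-0.64,0,1],[0,0,0,-0.49,-0.64,0,1],[0,0,0,-0.49,-0.64,0,1],[0,0,0,-0.49,-0.64,0,1],[0,0,0,-0.49,-0.64,0,1],[0,0,0,-0.49,-0.64,0,1],[0,0,0,0,0,0,1],[0,0,0,0,0,0,1]]'
```

```text
clock: 6.38
eef_pos: [630.7, -85.2, 108.0]
tcp_rot: [-3.142, -0.002, 2.95]
contact_force: [0.1, -0.6, 0.6]
opening: 0.004
grasp_force: 0.0
```

```bash
python3 -m inch '[[0,0,0,-0.06,0,0.4,1],[0,0,0,0,0,0.4,1],[0,0,0,0,0,0.1,1],[0,0,0,0,0,0.1,1],[0,0,0,0,0,0,1]]'
python3 -m inch '[[0,0,0,0,0,0.1,1],[0,0,0,0,0,0,1]]'
python3 -m inch '[[0,0,0,0,0,0.1,1],[0,0,0,0,0,0,1]]'
```

```text
clock: 6.8
eef_pos: [632.3, -84.1, 83.5]
tcp_rot: [3.142, -0.001, 2.952]
contact_force: [-0.2, -0.0, 3.2]
opening: 0.003
grasp_force: 1.3
clock: 6.97
eef_pos: [632.1, -84.3, 81.1]
tcp_rot: [-3.142, -0.001, 2.952]
contact_force: [0.5, -1.2, -0.5]
opening: 0.0
grasp_force: 0.0
clock: 7.13
eef_pos: [632.3, -84.6, 78.6]
tcp_rot: [-3.142, -0.001, 2.952]
contact_force: [0.5, 0.2, 0.7]
opening: 0.003
grasp_force: 0.0
```

Snapped, by the force drop. Firm it, lift, and move to the right section at (542,-169).

```bash
python3 -m inch '[[0,0,0,0,0,0.06,1],[0,0,0,0,0,0,1]]'
python3 -m inch '[[0,0,0,0,0,-0.5,1],[0,0,0,0,0,-0.8,1],[0,0,0,0,0,0,1],[0,0,0,0,0,0,1]]'
python3 - <<'E'
from h import *
from scipy.spatial.transform import Rotation as R
s=r.sense(); M=R.from_euler('xyz',s['tcp_rot']).as_matrix()
for t in ((542.1,-168.9,110),(487.7,-58.6,110)): print((M.T@(np.array(t)-s['eef_pos'])/25).round(2))
E
```

```text
clock: 7.3
eef_pos: [632.4, -84.7, 78.4]
tcp_rot: [3.142, -0.001, 2.951]
contact_force: [-2.5, 1.1, 8.2]
opening: -0.0
grasp_force: 4.2
clock: 7.63
eef_pos: [633.7, -85.0, 111.7]
tcp_rot: [3.141, 0.003, 2.951]
contact_force: [-0.2, 0.4, -0.0]
opening: -0.002
grasp_force: 0.0
[ 2.96 -3.99  0.06]
[ 5.93 -0.07  0.05]
```

```bash
python3 -m inch '[[0,0,0,0.5,-0.67,0,1],[0,0,0,0.5,-0.67,0,1],[0,0,0,0.5,-0.67,0,1],[0,0,0,0.5,-0.67,0,1],[0,0,0,0.5,-0.67,0,1],[0,0,0,0.5,-0.67,0,1],[0,0,0,0,0,0,1],[0,0,0,0,0,0,1]]'
```

```text
clock: 8.3
eef_pos: [539.2, -169.7, 109.8]
tcp_rot: [3.141, -0.001, 2.95]
contact_force: [0.0, 0.3, 0.5]
opening: 0.002
grasp_force: 0.0
```

```bash
python3 -m inch '[[0,0,0,-0.08,0,0.45,1],[0,0,0,0,0,0.45,1],[0,0,0,0,0,0.1,1],[0,0,0,0,0,0.1,1],[0,0,0,0,0,0,1]]'
python3 -m inch '[[0,0,0,0,0,0.1,1],[0,0,0,0,0,0,1]]'
python3 -m inch '[[0,0,0,0,0,0.1,1],[0,0,0,0,0,0,1]]'
```

```text
clock: 8.72
eef_pos: [541.9, -169.1, 81.5]
tcp_rot: [3.141, -0.002, 2.952]
contact_force: [0.3, 0.6, -0.1]
opening: -0.003
grasp_force: 0.0
clock: 8.88
eef_pos: [541.5, -169.2, 79.3]
tcp_rot: [3.141, -0.001, 2.952]
contact_force: [0.2, 0.2, -0.4]
opening: 0.001
grasp_force: 0.0
clock: 9.05
eef_pos: [542.0, -169.4, 78.3]
tcp_rot: [3.141, -0.0, 2.951]
contact_force: [-2.1, 2.1, 7.3]
opening: 0.004
grasp_force: 3.8
```

```bash
python3 -m inch '[[0,0,0,0,0,0.03,1],[0,0,0,0,0,0,1]]'
python3 -m inch '[[0,0,0,0,0,-0.5,1],[0,0,0,0,0,-0.8,1],[0,0,0,0,0,0,1],[0,0,0,0,0,0,1]]'
python3 - <<'E'
from h import *
from scipy.spatial.transform import Rotation as R
s=r.sense(); M=R.from_euler('xyz',s['tcp_rot']).as_matrix()
for t in ((487.9,-58.6,110),): print((M.T@(np.array(t)-s['eef_pos'])/25).round(2))
E
```

```text
clock: 9.22
eef_pos: [542.0, -169.5, 78.2]
tcp_rot: [3.141, 0.0, 2.951]
contact_force: [-4.4, 2.4, 16.1]
opening: -0.001
grasp_force: 7.9
clock: 9.55
eef_pos: [542.9, -169.9, 110.7]
tcp_rot: [-3.141, 0.003, 2.951]
contact_force: [-0.2, 0.6, -0.5]
opening: -0.003
grasp_force: 0.0
[3.   3.96 0.02]
```

```bash
python3 -m inch '[[0,0,0,0.5,0.66,0,1],[0,0,0,0.5,0.66,0,1],[0,0,0,0.5,0.66,0,1],[0,0,0,0.5,0.66,0,1],[0,0,0,0.5,0.66,0,1],[0,0,0,0.5,0.66,0,1],[0,0,0,0,0,0,1],[0,0,0,0,0,0,1]]'
```

```text
clock: 10.22
eef_pos: [486.4, -57.7, 109.0]
tcp_rot: [-3.141, -0.001, 2.953]
contact_force: [0.5, -0.4, 0.7]
opening: 0.003
grasp_force: 0.0
```

```bash
python3 -m inch '[[0,0,0,-0.05,0,0.45,1],[0,0,0,0,0,0.45,1],[0,0,0,0,0,0.1,1],[0,0,0,0,0,0.1,1],[0,0,0,0,0,0,1]]'
python3 -m inch '[[0,0,0,0,0,0.1,1],[0,0,0,0,0,0,1]]'
python3 -m inch '[[0,0,0,0,0,0.06,1],[0,0,0,0,0,0,1]]'
```

```text
clock: 10.63
eef_pos: [488.0, -59.0, 81.1]
tcp_rot: [-3.141, -0.001, 2.951]
contact_force: [0.5, 1.0, -0.6]
opening: 0.001
grasp_force: 0.0
clock: 10.8
eef_pos: [488.1, -58.8, 79.1]
tcp_rot: [-3.141, -0.0, 2.951]
contact_force: [0.1, 0.6, -0.3]
opening: 0.002
grasp_force: 0.0
clock: 10.97
eef_pos: [488.4, -58.7, 78.4]
tcp_rot: [-3.141, 0.0, 2.952]
contact_force: [-1.6, -1.4, 4.0]
opening: 0.002
grasp_force: 1.8
```

Firm it, lift clear toward the robot's side, and check everything.

```bash
python3 -m inch '[[0,0,0,0,0,0.04,1],[0,0,0,0,0,0,1]]'
python3 -m inch '[[0,0,0,0,0,-0.5,1],[0,0,0,0,0,-1,1],[0,0,0,0,0,-1,1],[0,0,0,0,0,-1,1],[0,0,0,0.3,0.8,-1,1],[0,0,0,0.3,0.8,-1,1],[0,0,0,0.3,0.8,0,1],[0,0,0,0.3,0.8,0,1]]'
python3 -m inch '[[0,0,0,0.3,0.8,0,1],[0,0,0,0.3,0.8,0,1],[0,0,0,0.3,0.8,0,1],[0,0,0,0.3,0.8,0,1],[0,0,0,0.3,0.8,0,1],[0,0,0,0.3,0.8,0,1],[0,0,0,0,0,0,1],[0,0,0,0,0,0,1]]'
python3 - <<'E'
from h import *
for n in ['scene','top']:
    g=grab(n); v,u=np.mgrid[0:400,0:640]; P=p2w(g,np.c_[u.ravel(),v.ravel()])
    q=P-[560,-72,0]; t=np.radians(-10.5); X=q[:,0]*np.cos(t)+q[:,1]*np.sin(t); Y=-q[:,0]*np.sin(t)+q[:,1]*np.cos(t)
    z=P[:,2]
    for k,m in dict(front=(X>-82)&(X<-74)&(abs(Y)<45),back=(X<82)&(X>74)&(abs(Y)<45),left=(Y>98)&(Y<106)&(abs(X)<40),right=(Y<-98)&(Y>-106)&(abs(X)<40)).items():
        w=z[m&(z>84)&(z<110)]; print(n,k,len(w),np.percentile(w,[20,50,80,95]).round(1))
    m=(z>76)&(z<115)&(abs(X)<120)&(abs(Y)<140); print(cv2.minAreaRect(P[m][:,:2].astype(np.float32)))
cv2.imwrite('pics/top9.png',cv2.resize(load('top')['pixels'][165:275,270:470,::-1],None,fx=4,fy=4,interpolation=cv2.INTER_CUBIC))
E
```

```text
clock: 11.13
eef_pos: [488.4, -58.7, 78.2]
tcp_rot: [-3.141, 0.0, 2.952]
contact_force: [-6.3, -0.4, 16.5]
opening: -0.005
grasp_force: 8.4
clock: 11.8
eef_pos: [474.8, 26.5, 216.4]
tcp_rot: [3.141, 0.004, 2.951]
contact_force: [0.9, 0.6, -0.3]
opening: 0.002
grasp_force: 0.0
clock: 12.47
eef_pos: [452.2, 152.6, 214.5]
tcp_rot: [-3.141, 0.0, 2.954]
contact_force: [0.3, -0.2, 0.9]
opening: 0.0
grasp_force: 0.0
scene front 156 [89.5 90.4 91.4 92.3]
scene back 74 [89.3 90.3 91.2 92.2]
scene left 86 [89.4 90.6 91.2 92.7]
scene right 146 [88.8 90.3 91.3 92.4]
((557.8414916992188, -72.63798522949219), (214.61602783203125, 165.47801208496094), 79.11237335205078)
top front 106 [89.1 90.9 93.3 94.9]
top back 75 [88.1 90.4 92.5 94.7]
top left 67 [89.3 91.5 94.3 96.4]
top right 87 [88.8 91.  93.6 95.2]
((558.7014770507812, -73.06678009033203), (211.51046752929688, 164.70738220214844), 78.62371063232422)
```

View pics/top9.png

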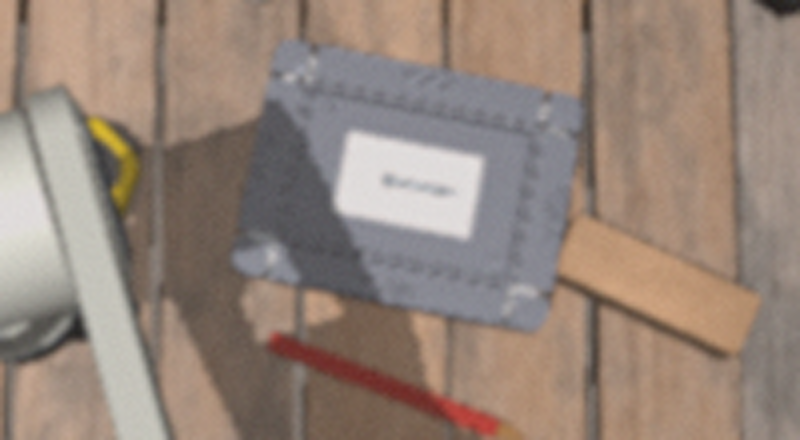

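The final crop shows all four sides flush at about 90.5 mm. The tub corners are unmoved at (290,50) and (565,110), and the pencil and off-cut are where they were. The tape is partly hidden by the arm, but its visible edge is unchanged.

```bash
python3 -c "
from rig import r
print(r.sign_off())"
```

```text
the job is handed in; nothing more can be done
None
```

All four rim sections are snapped shut and read flush at about 90.5 mm; the tub, pencil and off-cut look unmoved, as does the visible edge of the tape, and the job was handed in at about 12.6 s.

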